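# Clear the trolley: collets, V-block, bar and bush to where each belongs

### The arm

A 7-joint arm with a two-finger parallel gripper is mounted at the origin on a cart in front of the work surface, level with it; the furniture and walls round the work are solid. World frame = base frame: x ahead of the robot, y to its left, z up, the work surface at z = 0. Lengths are in mm, angles in rad, forces in N, time in s.
With the tool pointing down it reaches from about 425 to 1025 mm from the base axis. Payload 9.4 kg.
Tool frame: the origin (TCP) lies at the very end of the fingers, on their centre line; the grasp point (between the pads) lies 19 mm behind it; z points along the fingers, y is the line along which they close (so a half turn about z gives the same grasp; the last joint's range is limited). The gripper opens to 85 mm and grips with 20 to 120 N. Pads are 22 mm wide; open, the fingers measure 114 mm over their backs; the gripper's body (76 mm by 85 mm) begins 54 mm behind the grasp point. The pads swing forward as they close: fully open they stand 13 mm farther back than shut.
Start: joints at [-1.369, 0.599, -0.003, 1.599, 0.002, 0.943, -0.08], TCP at [199.526, 697.003, 231.275] pointing down, gripper open.
Joint ranges: [-2.57, 2.57], [-0.35, 1.97], [-1.29, 1.29], [0.11, 2.56], [-1.05, 4.19], [0.11, 1.86], [-2.63, 2.63]. Speed limits (rad/s): [2.22, 2.22, 3.01, 3.01, 3.14, 3.14, 3.14].

### API

Orientations are given as a unit quaternion [x, y, z, w].
In Python, from bench import ctrl, vision gives the robot as it stands.
- The arm moves only by the tool move_arm, never from a script. Its argument "motion" is a list that holds one entry, the list of rows, each a list of 7 numbers: the opening, from -1 (shut) to 1 (fully open), then the shift along the tool's x, y, z in a scale on which 1.0 is 0.75 m, then the turn, a rotation vector about the tool's x, y, z in parts of the range, where 1.0 means 2 pi rad. A call has 1 to 10 rows; each row is the pose to reach, as a shift and turn from the pose commanded when the call began, along the tool's axes at that moment; what a row does not reach only later rows make up. A row lasts 1/12 s, in which the tool goes at most 41.7 mm and 7.16 degrees, less where a joint would pass 70% of its speed; a pose out of reach is approached as far as the arm can. Shift and turn numbers lie between -1 and 1, and a call with a number outside is refused. A call with a gripper value outside its range is refused whole. The fingers move at their own pace and stop on an object; "newtons" is the grip in N (left out, the last holds). Time passes only in rows, so rows that repeat a pose let the fingers close. It gives the time, the measured TCP pose, the force, the opening and the grip force at its end, in the units of the state.
- ctrl.get_state(): the state, without advancing time (a new reading comes with each control period).
- vision.read_camera(name): name is "side" or "top"; returns the picture (480x640x3 uint8, red, green, blue); there is no depth.
- vision.get_calibration(name): a dict with "fov_y" (degrees; the focal length in pixels is half the picture's height over the tangent of half this angle, whatever the lens; pixels are square), "cx", "cy" (the principal point, pixels), "k1" (the pictures are not rectified: a ray, as slopes to the right and down, at radius r is drawn at 1 + k1 r^2 times it, then the intrinsics apply), "position" and "orientation" of the camera in the world. Camera axes: x right, y up, looking along -z (the intrinsics and any distortion apply to the point x, -y, -z); pixel columns grow to the right and rows downward; lengths in mm; the calibration is good to about 2 mm. A picture is of the moment at which its call begins. get_calibration takes no time and is no camera call.
- ctrl.hand_in(): hands the job in; it is judged then, once.
The state is a dict: "t": time; "joint_positions": joint angles; "qd": joint speeds; "tau": joint torques, N m; "ee_pos": TCP position; "ee_rot": TCP orientation; "ft_force": force on the tool from outside, world axes, zero at the start; "torque": the same for the moment, N m; "gripper_width": opening from 0.0 (shut) to 1.0 (fully open); "finger_force": force on a finger pad.
Only numpy, scipy, OpenCV 4.12 (cv2) and the standard library are available. Lean on these libraries where they do the work, as an engineer would, in place of code of your own. Each camera call takes 0.05 s, during which the arm holds its last target. There are 200 camera calls.

### The job

Sort the things left on the trolley top into their holders, each beside its like: the two loose collets down into the two free seats of the wooden collet rack, the V-block into the empty pocket of its stand with its groove the same way as its twin's, the round bar into the free lane of the blue bar rest lying in both Vs with its middle about over the middle of the rest, and the finished bush standing on its flange in the free part of the blue tray. Set each piece down rather than dropping it, and leave the brass collar where it lies.

Things in the scene. Friction and masses are not known exactly. Their poses are not given: they have to be found in the camera images.
- collet_a: steel collet, round, 32 mm tall, widest (27 mm) 23 mm above its underside, tapering to 14 mm at its foot; 70 g; stands on its foot. Origin: centre of its underside, z up. Grip the wide upper part, fingertips at least 17 mm above its underside, so that they clear the rack when it is seated. The two loose collets are alike: either may take either free seat
- collet_b: steel collet, round, 32 mm tall, widest (27 mm) 23 mm above its underside, tapering to 14 mm at its foot; 70 g; stands on its foot. Origin: centre of its underside, z up. Grip the wide upper part, fingertips at least 17 mm above its underside, so that they clear the rack when it is seated. The two loose collets are alike: either may take either free seat
- v_block: loose grey steel V-block, 46 (x) x 40 (y) x 36 (z) mm, 0.36 kg; origin: centre of its underside, z up. The V groove in its top runs along its x; its plain flat sides, 40 mm apart, face +y and -y: grip across those, fingertips at least 11 mm above its underside so that they clear the rim of its pocket
- bar_centre (a point): centre of the loose plain round steel bar, 22 mm diameter, 120 mm long, 0.35 kg, lying on the trolley; the point is on the bar's axis at mid length, its y runs along the bar. The bar can roll, so the point's x and z directions mean nothing
- bush: loose finished steel stepped bush: a round flange of 44 mm diameter, 9 mm thick, below a slimmer neck; 34 mm tall, 0.16 kg, standing on its flange. Origin: centre of its underside, z up. Grip it low, round the flange
- collar: brass ring (collar), 32 mm diameter, 18 mm tall, lying among the other things; not part of this job, it stays where it lies. Origin: centre of its underside
- collet_rack: pale wooden rack, fixed, 134 (x) x 50 (y) x 26 (z) mm, three round 23 mm seats in a row at x = -42, 0, +42 mm, y = 0. A fixed collet sits at x = +42; -42 and 0 are free. A collet seated upright hangs on its taper, its underside 11 mm above the rack's underside, its top 17 mm above the rack's top. Origin: centre of the rack's underside, z up
- v_block_stand: dark wooden stand, fixed, 138 (x) x 66 (y) x 15 (z) mm, two pockets 53 (x) x 47 (y) mm, 8 mm deep (floor 7 mm above the stand's underside), centred at x = -33 and +33 mm, y = 0. The twin V-block is fixed in the one at +33, its groove along the stand's x; the one at -33 is free. Origin: centre of the stand's underside, z up
- bar_rest: blue steel rest, fixed, 104 (x) x 118 (y) mm, base 6 mm thick, two lanes along x at y = +35 and -35 mm. A lane is two dark 45 degree V pieces, 18 mm long, at x = -38 and +38 mm, 44 mm high, 42 mm wide at the mouth, open between. A fixed bar lies in the lane at +35; -35 is free. A bar in its lane has its axis 38 mm above the rest's underside (origin: its centre, z up)
- parts_tray: blue plastic tray, black floor, fixed, 124 (x) x 118 (y) x 22 (z) mm, walls 4 mm, floor 4 mm above its underside. Two fixed finished bushes stand in its far half at x = +33, y = +27 and -27 mm; the near half is free, its middle about x = -27 mm, y = 0. Origin: centre of the tray's underside, z up

How it is judged:
By the outcome, as a careful person would: the job done as asked, in the order asked, and still so for the second after the job is handed in, with the robot touching nothing.
It also fails if it takes over 115 s, if anything falls off the work surface, if the arm or the gripper's body presses on something with over 40 N, if the wrist force passes 120 N, or if a joint passes its speed limit or range.

## Working session

There is one attempt and no reset: what is moved stays moved. The work goes in short steps, Python scripts to look and compute and a tool call to move; the robot and the scene stay as the last step left them, time stands still between calls to the robot, and variables do not carry over. Pictures are saved under pics/ and viewed, at most 14 in all, crops included, and the job is handed in when it is done.

Besides the shell and the picture viewer there is one more tool, called as name(argument=value, ...), one argument or row to a line, values as JSON. move_arm: Moves the arm, as the interface text tells. Its arguments: {"type":"object","properties":{"motion":{"type":"array","items":{"type":"array","items":{"type":"array","items":{"type":"number"}}}},"newtons":{"type":"number"}},"required":["motion"]}

```bash
ls; mkdir -p pics
python3 - <<'E'
from bench import ctrl, vision
import cv2
for n in("top","side"):
    print(n,vision.get_calibration(n))
    cv2.imwrite(f"pics/{n}0.png",vision.read_camera(n)[:,:,::-1])
print(ctrl.get_state())
E
```

```text
pics
top {'fov_y': 46.199430391662226, 'cx': 324.10683378668625, 'cy': 230.24244820292313, 'k1': -0.17216419538977795, 'position': array([ 404.70064327,  -66.33464409, 1284.41823725]), 'orientation': array([ 0.02872418, -0.02699321, -0.69698042,  0.71600599])}
side {'fov_y': 55.898645084962624, 'cx': 312.19957775122793, 'cy': 238.7827881512409, 'k1': 0.031012441307116258, 'position': array([218.52026454, 639.86212358, 501.52244206]), 'orientation': array([-0.08977846,  0.47721981,  0.8617759 , -0.14677663])}
{'t': 0.1, 'joint_positions': array([-1.36865551,  0.60003324, -0.00252538,  1.60005144,  0.00181078,
        0.94289176, -0.07980063]), 'qd': array([ 2.68622175e-04, -3.68365554e-03,  2.17929371e-05, -2.86923500e-03,
       -1.45177151e-03,  1.03093562e-03, -1.57914412e-04]), 'tau': array([ 6.37518824e-03, -7.77988243e+01,  1.57049775e+00, -2.58626676e+01,
        1.27028275e-02,  5.51376303e-03, -2.26851233e-05]), 'ee_pos': array([199.46053307, 696.58785385, 230.51159836]), 'ee_rot': array([ 1.38944705e-01,  9.90299900e-01, -6.90685827e-04, -2.22173079e-05]), 'ft_force': array([-0.61021213, -0.54114713, -0.4997835 ]), 'torque': array([ 0.03002129,  0.03001038, -0.01242224]), 'finger_force': 0.0, 'gripper_width': 1.0035927299353882}
```

View pics/top0.png

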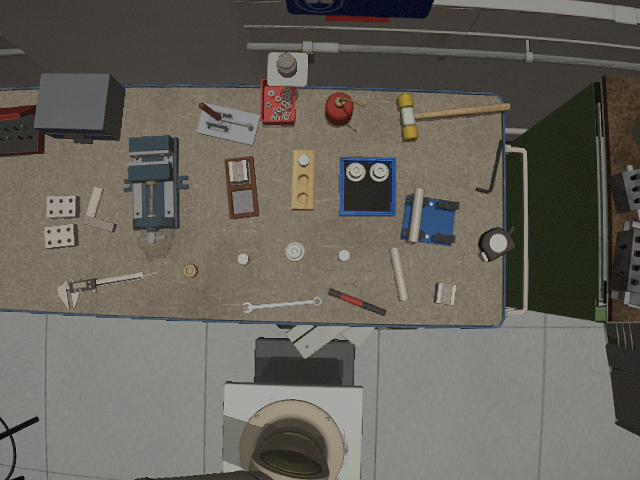

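View pics/side0.png

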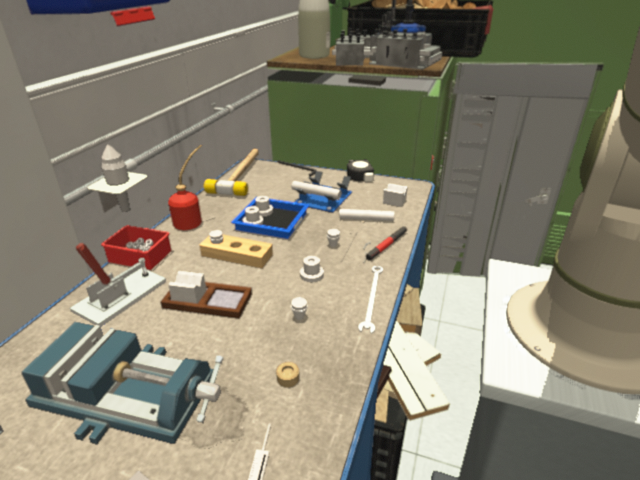

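The top view has image up as +x and left as +y. The holders are in a row at rows 150–250. The loose pieces are below them: collets near (243,259) and (344,256), bush (294,252), bar (399,274), V-block (446,293), collar (190,271). Next I'll enlarge.

```bash
cat > h.py <<'E'
import numpy as np, cv2
from scipy.spatial.transform import Rotation as R
from bench import vision
def cal(n):
    c=vision.get_calibration(n); f=240/np.tan(np.radians(c['fov_y']/2))
    return c,np.array([[f,0,c['cx']],[0,f,c['cy']],[0,0,1]]),np.array([c['k1'],0,0,0,0.]),R.from_quat(c['orientation']).as_matrix()
def px2w(n,uv,z):
    c,K,d,M=cal(n); uv=np.array(uv,float).reshape(-1,1,2)
    s=cv2.undistortPoints(uv,K,d).reshape(-1,2)
    v=np.c_[s[:,0],-s[:,1],-np.ones(len(s))]@M.T
    p=c['position']; return p+v*((np.broadcast_to(z,len(v))-p[2])/v[:,2])[:,None]
def w2px(n,P):
    c,K,d,M=cal(n); q=(np.array(P,float).reshape(-1,3)-c['position'])@M
    q=q*[1,-1,-1]
    return cv2.projectPoints(q.reshape(-1,1,3),np.zeros(3),np.zeros(3),K,d)[0].reshape(-1,2)
def crop(im,x0,y0,w,h,s,fn):
    o=cv2.resize(im[y0:y0+h,x0:x0+w,::-1],None,fx=s,fy=s,interpolation=cv2.INTER_CUBIC)
    for x in range((x0+9)//10*10,x0+w,10):
        X=int((x-x0+.5)*s); cv2.line(o,(X,0),(X,8 if x%50 else 16),(0,0,255),1)
        if x%20==0: cv2.putText(o,str(x),(X-10,26),0,.35,(0,0,255),1)
    for y in range((y0+9)//10*10,y0+h,10):
        Y=int((y-y0+.5)*s); cv2.line(o,(0,Y),(8,Y),(0,0,255),1)
        if y%20==0: cv2.putText(o,str(y),(10,Y+4),0,.35,(0,0,255),1)
    cv2.imwrite(fn,o)
E
python3 - <<'E'
from h import *
im=vision.read_camera("top")
crop(im,215,140,130,100,6,"pics/c1.png")
crop(im,335,140,130,110,5.4,"pics/c2.png")
crop(im,225,230,240,85,3.3,"pics/c3.png")
E
```

```text
(no output)
```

View pics/c1.png

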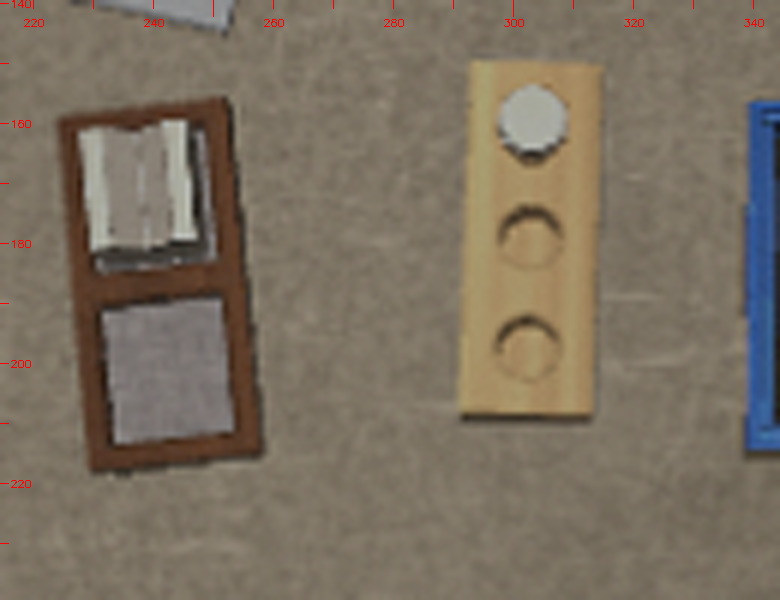

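View pics/c2.png

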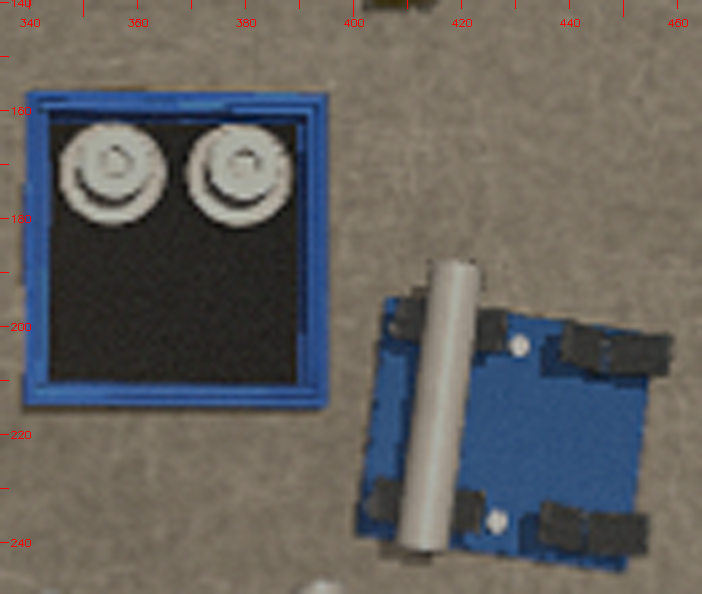

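View pics/c3.png

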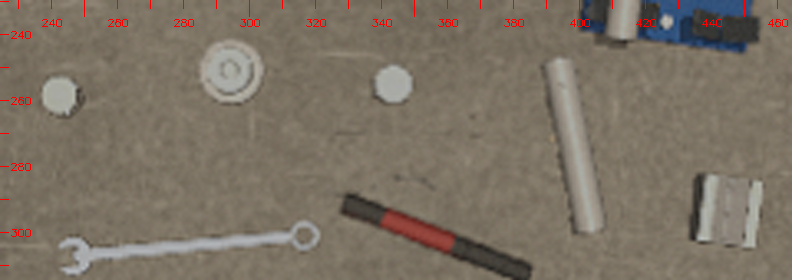

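The crops are sharp. I read the stand corners, rack corners with seats at about (302.8,179) and (302.5,197.7), the free lane's V centres at about (448.6,204.1) and (444.5,237.6), and the loose pieces. Next I'll convert them and check the sizes.

```bash
cat > m.py <<'E'
from h import *
np.set_printoptions(precision=1,suppress=True)
g=lambda pts,s,x0,y0:[(x0+x/s-.5,y0+y/s-.5) for x,y in pts]
def rect(name,pts,s,x0,y0,z):
    P=px2w("top",g(pts,s,x0,y0),z)[:,:2]
    e=np.linalg.norm(P-np.roll(P,-1,0),axis=1); d=(P[0]+P[1]-P[2]-P[3]); w=P[0]+P[3]-P[1]-P[2]
    print(name,"c",P.mean(0),"sides",e,"ang(up)",np.degrees(np.arctan2(d[1],d[0])),"ang(left)-90",np.degrees(np.arctan2(w[1],w[0]))-90)
rect("stand",[(60,119),(228,97),(264,454),(92,472)],6,215,140,15)
rect("pocket",[(102,312),(220,296),(235,432),(113,446)],6,215,140,15)
rect("rack",[(471,62),(602,66),(593,413),(460,413)],6,215,140,26)
print("seats",px2w("top",g([(533,119),(530,237),(528,349)],6,215,140),[43,26,26]))
rect("tray",[(28,93),(328,95),(327,407),(25,405)],5.4,335,140,22)
print("tray bushes",px2w("top",g([(113,174),(240,175)],5.4,335,140),[13,13]))
print("Vs",px2w("top",g([(616,349),(594,530)],5.4,335,140),44))
print("fixed bar ends",px2w("top",g([(456,262),(425,550)],5.4,335,140),44))
print("base pts TL,BL,BR",px2w("top",g([(385,297),(356,535),(625,570)],5.4,335,140),6))
b=px2w("top",g([(559,61),(590,232)],3.3,225,230),13); print("bar",b,b.mean(0),np.linalg.norm(b[0]-b[1]),np.degrees(np.arctan2(*(b[0]-b[1])[[1,0]])))
print("collets,bush fl, bush top",px2w("top",g([(61,96),(393,84),(231,72),(230,69)],3.3,225,230),[32,32,9,34]))
rect("vblock",[(705,176),(762,181),(755,246),(698,241)],3.3,225,230,36)
print("collar", px2w("top",[(190.5,271)],18))
E
python3 m.py
```

```text
stand c [599.3 130.4] sides [ 65.4 138.6  66.  137.2] ang(up) 7.8783280785473275 ang(left)-90 8.062447475161392
pocket c [565.9 126.3] sides [45.6 52.5 46.9 51.7] ang(up) 7.837545687689265 ang(left)-90 8.53218898960435
rack c [618.9 -11.2] sides [ 49.8 132.7  49.9 134.3] ang(up) 0.16132076861219308 ang(left)-90 0.5738392474589205
seats [[660.9 -11.1  43. ]
 [619.1 -10.6  26. ]
 [576.4 -11.2  26. ]]
tray c [ 608.6 -157.3] sides [127.1 132.9 126.6 132.6] ang(up) 0.7146403136875217 ang(left)-90 1.2722344976194222
tray bushes [[ 641.4 -130.    13. ]
 [ 642.6 -183.9   13. ]]
Vs [[ 568.7 -339.    44. ]
 [ 493.3 -330.4   44. ]]
fixed bar ends [[ 603.1 -271.5   44. ]
 [ 483.2 -260.1   44. ]]
base pts TL,BL,BR [[ 593.1 -247.4    6. ]
 [ 491.2 -236.6    6. ]
 [ 479.3 -352.     6. ]]
bar [[ 469.  -221.1   13. ]
 [ 352.4 -244.8   13. ]] [ 410.7 -233.    13. ] 118.99984210128936 11.503602646750299
collets,bush fl, bush top [[ 435.2  117.5   32. ]
 [ 449.6 -106.8   32. ]
 [ 455.6    4.     9. ]
 [ 456.6    3.4   34. ]]
vblock c [ 369.3 -336.7] sides [39.3 44.2 39.2 44.1] ang(up) -5.189000833524597 ang(left)-90 -3.871128844318932
collar [[403.7 238.8  18. ]]
```

```bash
cat > plan.py <<'E'
# usage: plan.py yaw x y z [x y z ...] : tool z down, tool y at world heading yaw-90
import sys, numpy as np
from scipy.spatial.transform import Rotation as R
from bench import ctrl
a=[float(v) for v in sys.argv[1:]]; s=ctrl.get_state(); C=R.from_quat(s['ee_rot'])
T=R.from_euler('z',a[0],degrees=True)*R.from_quat([1,0,0,0])
print("t %.2f"%s['t'],"pos",s['ee_pos'].round(1),"F",s['ft_force'].round(1),"w %.1f"%(85*s['gripper_width']),"q",s['joint_positions'].round(2))
print("turn",(C.inv()*T).as_rotvec(degrees=True).round(2))
for p in np.reshape(a[1:],(-1,3)): print("shift",(C.inv().apply(p-s['ee_pos'])/1000).round(4))
E
python3 plan.py 0 435 117 150
```

```text
t 0.15 pos [199.4 696.7 230.6] F [-0.  -0.5  0.6] w 84.6 q [-1.37  0.6  -0.    1.6   0.    0.94 -0.08]
turn [-1.0000e-02  1.0000e-01  1.6403e+02]
shift [-0.386  -0.4924  0.0812]
```

Careful with the scale: shifts go in shares of 0.75 m and turns go in shares of 2 pi rad. That gives: -0.328 m is -0.4373, -0.295 m is -0.3933, 70 degrees is 0.1944.

move_arm(
  motion=[
    [[1,-0.0347,-0.044,0.0067,0,0,0.0194],[1,-0.0667,-0.088,0.0133,0,0,0.0389],[1,-0.1027,-0.1307,0.0213,0,0,0.0583],[1,-0.1373,-0.1747,0.0293,0,0,0.0778],[1,-0.172,-0.2187,0.036,0,0,0.0972],[1,-0.2053,-0.2627,0.0427,0,0,0.1167],[1,-0.24,-0.3067,0.0507,0,0,0.1361],[1,-0.2747,-0.3507,0.0573,0,0,0.1556],[1,-0.3093,-0.3933,0.0653,0,0,0.175],[1,-0.3427,-0.4373,0.072,0,0,0.1944]],
  ],
  newtons=50,
)

```text
t: 0.98
ee_pos: [355.4, 312.6, 177.6]
ee_rot: [0.684, 0.73, 0.0, 0.0]
ft_force: [1.4, 0.4, 0.3]
gripper_width: 0.998
finger_force: 0.0
```

```bash
python3 plan.py 0 435 117 150
```

```text
t 0.98 pos [355.4 312.6 177.6] F [1.4 0.4 0.3] w 84.9 q [-1.07  0.4   0.31  2.23 -0.23  0.54 -0.52]
turn [ 1.00e-02 -3.00e-02  9.37e+01]
shift [-0.2003  0.0667  0.0276]
```

Converted, -0.2 m is -0.2667, -0.18 m is -0.24, 70 degrees is 0.1944.

move_arm(
  motion=[
    [[1,-0.0533,0.0173,0.0067,0,0,0.0194],[1,-0.1067,0.0347,0.0133,0,0,0.0389],[1,-0.16,0.0533,0.02,0,0,0.0583],[1,-0.2,0.0667,0.0267,0,0,0.0778],[1,-0.24,0.08,0.0333,0,0,0.0972],[1,-0.2667,0.0893,0.0373,0,0,0.1167],[1,-0.2667,0.0893,0.0373,0,0,0.1361],[1,-0.2667,0.0893,0.0373,0,0,0.1556],[1,-0.2667,0.0893,0.0373,0,0,0.175],[1,-0.2667,0.0893,0.0373,0,0,0.1944]],
  ],
)

```text
t: 1.82
ee_pos: [436.1, 119.2, 149.7]
ee_rot: [0.979, 0.205, 0.0, -0.0]
ft_force: [0.3, 1.5, 0.7]
gripper_width: 1.0
finger_force: 0.0
```

Converted, 23.7 degrees is 0.0658.

move_arm(
  motion=[
    [[1,0,0,0,0,0,0.0194],[1,0,0,0,0,0,0.0389],[1,0,0,0,0,0,0.0583],[1,0,0,0,0,0,0.0658],[1,0,0,0,0,0,0.0658]],
  ],
)

```text
t: 2.23
ee_pos: [435.8, 119.7, 149.5]
ee_rot: [1.0, 0.002, -0.0, 0.0]
ft_force: [-0.1, 0.0, 0.1]
gripper_width: 1.001
finger_force: 0.0
```

```bash
python3 plan.py 0 435 117 80 435.5 117.5 20
python3 - <<'E'
from h import *
im=vision.read_camera("side")
crop(im,200,170,260,190,3,"pics/s1.png")
E
```

```text
t 2.23 pos [435.8 119.7 149.5] F [-0.1  0.   0.1] w 85.1 q [-0.9   0.51  0.73  2.32 -0.69  0.53 -1.19]
turn [0.03 0.01 0.23]
shift [-0.0008  0.0026  0.0695]
shift [-0.0003  0.0021  0.1295]
```

View pics/s1.png

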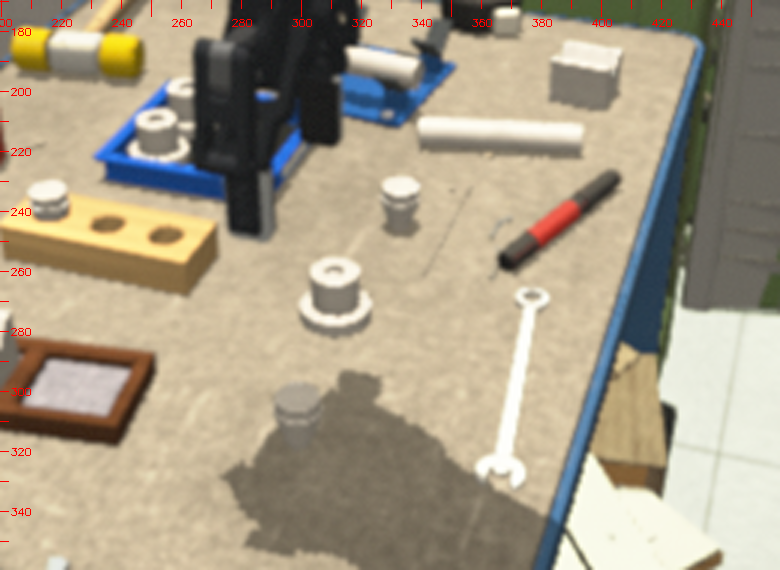

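The side view shows collet a under the gripper with its top at about (299,302), the bush top at (311,259.5) and collet b's top at (333,231.5). I'll check these against the top view.

Run:
```python
from h import *
np.set_printoptions(precision=1,suppress=True)
print(px2w("side",[(299.2,301.8),(311.2,259.5),(333.2,231.5)],[32,34,32]))
```

```text
[[ 435.5  119.1   32. ]
 [ 456.9    3.2   34. ]
 [ 449.8 -107.1   32. ]]
```

Converted, 0.131 m is 0.1747, 0.12 m is 0.16, 0.2 degrees is 0.0006.

move_arm(
  motion=[
    [[1,0,0.0027,0.04,0,0,0.0006],[1,0,0.0027,0.08,0,0,0.0006],[1,0,0.0027,0.12,0,0,0.0006],[1,0,0.0027,0.16,0,0,0.0006],[1,0,0.0027,0.1747,0,0,0.0006],[1,0,0.0027,0.1747,0,0,0.0006]],
  ],
)

```text
t: 2.78
ee_pos: [435.3, 116.9, 16.8]
ee_rot: [1.0, 0.001, -0.002, -0.0]
ft_force: [0.2, -0.2, 1.4]
gripper_width: 1.002
finger_force: 0.0
```

Converted, -0.001 m is -0.0013.

move_arm(
  motion=[
    [[-0.2,0,0,-0.0013,0,0,0],[-0.5,0,0,-0.0013,0,0,0],[-0.9,0,0,-0.0013,0,0,0],[-0.9,0,0,-0.0013,0,0,0],[-0.9,0,0,-0.0013,0,0,0],[-0.9,0,0,-0.0013,0,0,0],[-0.9,0,0,-0.0013,0,0,0],[-0.9,0,0,-0.0013,0,0,0]],
  ],
  newtons=40,
)

```text
t: 3.45
ee_pos: [436.4, 117.9, 20.5]
ee_rot: [1.0, 0.001, 0.001, -0.0]
ft_force: [0.1, -0.4, 9.7]
gripper_width: 0.275
finger_force: 38.7
```

Converted, -0.08 m is -0.1067, -0.07 m is -0.0933.

move_arm(
  motion=[
    [[-0.9,0,0,-0.0067,0,0,0],[-0.9,0,0,-0.0267,0,0,0],[-0.9,0,0,-0.06,0,0,0],[-0.9,0,0,-0.0933,0,0,0],[-0.9,0,0,-0.1067,0,0,0],[-0.9,0,0,-0.1067,0,0,0]],
  ],
)

```text
t: 3.95
ee_pos: [436.6, 118.3, 101.7]
ee_rot: [1.0, 0.002, 0.002, -0.001]
ft_force: [-0.4, 0.2, -1.0]
gripper_width: 0.278
finger_force: 39.5
```

```bash
python3 plan.py 0.3 619 -11 100
python3 - <<'E'
from h import *
im=vision.read_camera("side")
crop(im,220,170,200,150,4,"pics/s2.png")
E
```

```text
t 3.95 pos [436.6 118.3 101.7] F [-0.4  0.2 -1. ] w 23.6 q [-0.77  0.57  0.56  2.35 -0.81  0.4  -1.08]
turn [-0.06 -0.18 -0.09]
shift [0.1819 0.1299 0.0022]
```

View pics/s2.png

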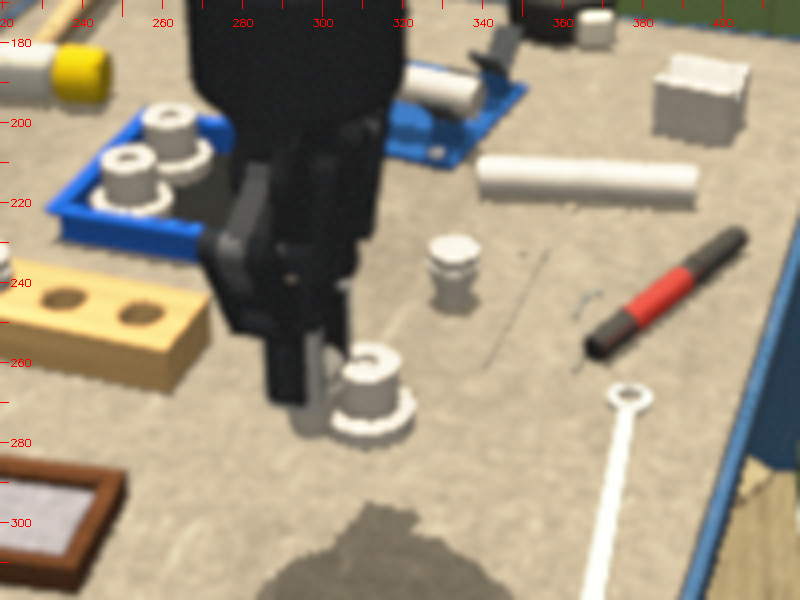

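The collet is held; its foot shows between the fingertips at about (297.5,278.5). I'll work out its underside height relative to the TCP.

```bash
python3 - <<'E'
from h import *
print(w2px("side",[(436.6,118.3,z) for z in (78,82,86,90)]).round(1))
E
python3 plan.py 0.3 619 -11 70
```

```text
[[297.8 278.3]
 [297.8 276.3]
 [297.7 274.2]
 [297.6 272.1]]
t 4.00 pos [436.3 118.4 100.6] F [-0.4  0.2 -1.2] w 23.2 q [-0.77  0.58  0.55  2.35 -0.82  0.4  -1.08]
turn [-0.05 -0.14 -0.07]
shift [0.1821 0.1301 0.031 ]
```

Converted, 0.182 m is 0.2427, 0.17 m is 0.2267.

move_arm(
  motion=[
    [[-0.9,0.04,0.0293,0,0,0,0],[-0.9,0.08,0.0573,0,0,0,0],[-0.9,0.12,0.0867,0,0,0,0],[-0.9,0.16,0.1147,0,0,0,0],[-0.9,0.2,0.144,0,0,0,0],[-0.9,0.2267,0.1627,0,0,0,0],[-0.9,0.2427,0.1733,0,0,0,0],[-0.9,0.2427,0.1733,0,0,0,0],[-0.9,0.2427,0.1733,0,0,0,0]],
  ],
)

```text
t: 4.75
ee_pos: [617.6, -12.4, 98.3]
ee_rot: [1.0, 0.001, -0.001, -0.0]
ft_force: [-0.6, 0.5, -1.2]
gripper_width: 0.279
finger_force: 39.5
```

```bash
python3 plan.py 0.3 619 -11 60 619 -11 34
python3 - <<'E'
from h import *
im=vision.read_camera("side")
crop(im,180,150,200,150,4,"pics/s3.png")
E
```

```text
t 4.75 pos [617.6 -12.4  98.3] F [-0.6  0.5 -1.2] w 23.7 q [-0.46  0.73  0.61  1.98 -0.68  0.65 -0.97]
turn [-0.02  0.1  -0.23]
shift [ 0.0015 -0.0014  0.0382]
shift [ 0.0015 -0.0014  0.0642]
```

View pics/s3.png

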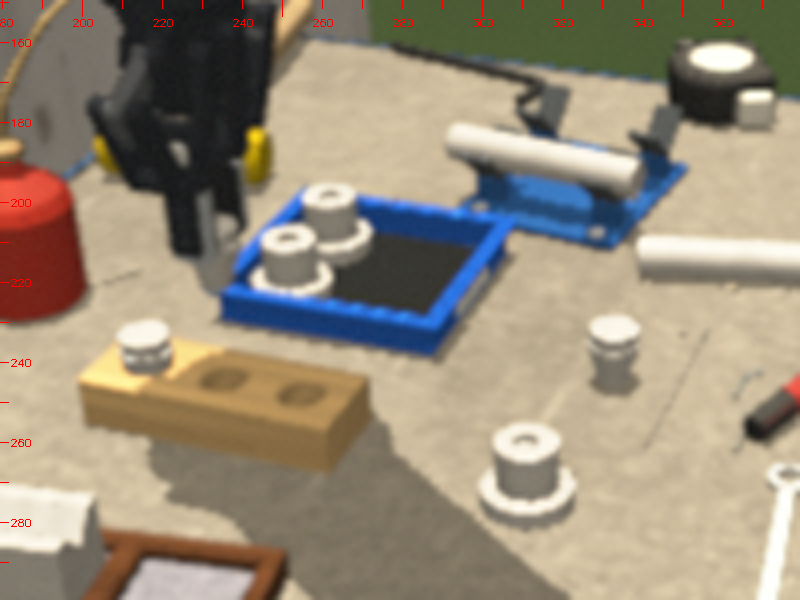

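Collet a is held upright over the rack, foot at about (213,222). Lowering to just above its seating height of about 31.5.

Converted, 0.063 m is 0.084, 0.058 m is 0.0773.

move_arm(
  motion=[
    [[-0.9,0.0033,-0.0013,0.0267,0,0,0],[-0.9,0.0033,-0.0013,0.0507,0,0,0],[-0.9,0.0033,-0.0013,0.064,0,0,0],[-0.9,0.0033,-0.0013,0.0773,0,0,0],[-0.9,0.0033,-0.0013,0.084,0,0,0],[-0.9,0.0033,-0.0013,0.084,0,0,0],[-0.9,0.0033,-0.0013,0.084,0,0,0]],
  ],
)

```text
t: 5.38
ee_pos: [620.7, -11.1, 36.9]
ee_rot: [1.0, 0.001, -0.0, -0.0]
ft_force: [-0.7, -0.7, -0.8]
gripper_width: 0.276
finger_force: 39.5
```

Converted, 0.003 m is 0.004, 0.001 m is 0.0013.

move_arm(
  motion=[
    [[-0.9,0,0,0.0013,0,0,0],[-0.9,0,0,0.0027,0,0,0],[-0.9,0,0,0.004,0,0,0],[-0.9,0,0,0.004,0,0,0]],
  ],
)

```text
t: 5.72
ee_pos: [620.8, -11.0, 33.9]
ee_rot: [1.0, 0.001, 0.0, -0.0]
ft_force: [1.0, 0.3, -0.2]
gripper_width: 0.275
finger_force: 39.5
```

Converted, 0.0025 m is 0.0033, 0.001 m is 0.0013.

move_arm(
  motion=[
    [[-0.9,0,0,0.0013,0,0,0],[-0.9,0,0,0.0027,0,0,0],[-0.9,0,0,0.0033,0,0,0],[-0.9,0,0,0.0033,0,0,0]],
  ],
)

```text
t: 6.05
ee_pos: [620.2, -11.0, 31.1]
ee_rot: [1.0, 0.001, -0.0, -0.0]
ft_force: [-2.2, -0.3, 1.5]
gripper_width: 0.276
finger_force: 39.7
```

Converted, -0.065 m is -0.0867, -0.055 m is -0.0733.

move_arm(
  motion=[
    [[-0.9,-0.0007,0,0.0009,0,0,0],[-0.9,-0.0007,0,0.0009,0,0,0],[-0.3,-0.0007,0,0.0009,0,0,0],[0.1,-0.0007,0,0.0009,0,0,0],[0.1,-0.0007,0,0.0009,0,0,0],[0.1,-0.0007,0,0.0009,0,0,0],[0.1,-0.0007,0,-0.0267,0,0,0],[0.1,-0.0007,0,-0.0733,0,0,0],[0.1,-0.0007,0,-0.0867,0,0,0],[0.1,-0.0007,0,-0.0867,0,0,0]],
  ],
)

```text
t: 6.88
ee_pos: [622.0, -11.5, 99.0]
ee_rot: [1.0, 0.001, 0.002, 0.0]
ft_force: [-0.5, -0.5, 0.2]
gripper_width: 0.551
finger_force: 0.0
```

```bash
python3 plan.py 0 450 -107 100
python3 - <<'E'
from h import *
a=vision.read_camera("side");crop(a,190,200,100,70,7.8,"pics/s4.png")
E
```

```text
t 6.88 pos [622.  -11.5  99. ] F [-0.5 -0.5  0.2] w 46.8 q [-0.46  0.73  0.62  1.98 -0.69  0.65 -0.97]
turn [ 0.   -0.28  0.12]
shift [-0.1722  0.0952 -0.0018]
```

View pics/s4.png

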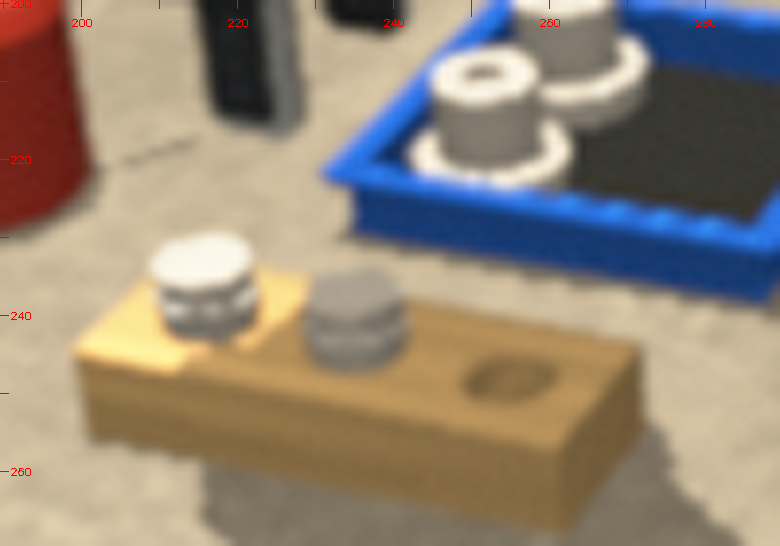

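Collet a sits upright in the middle seat at (235,239), level with the fixed one at (215,236). Now collet b.

Converted, -0.1722 m is -0.2296, 0.0952 m is 0.1269.

move_arm(
  motion=[
    [[0.5,-0.0467,0.0253,0,0,0,0],[0.5,-0.0933,0.0507,0,0,0,0],[0.5,-0.14,0.076,0,0,0,0],[0.5,-0.18,0.1,0,0,0,0],[0.5,-0.2133,0.12,0,0,0,0],[0.5,-0.2296,0.1269,0,0,0,0],[0.5,-0.2296,0.1269,0,0,0,0],[0.5,-0.2296,0.1269,0.04,0,0,0],[0.5,-0.2296,0.1269,0.0667,0,0,0],[0.5,-0.2296,0.1269,0.0667,0,0,0]],
  ],
)

```text
t: 7.77
ee_pos: [448.6, -105.7, 43.4]
ee_rot: [1.0, 0.002, -0.001, -0.001]
ft_force: [-0.7, 0.2, -0.1]
gripper_width: 0.75
finger_force: 0.0
```

```bash
python3 plan.py 0 450 -107 19.5
```

```text
t 7.77 pos [ 448.6 -105.7   43.4] F [-0.7  0.2 -0.1] w 63.7 q [-0.1   0.66  0.3   2.35 -0.87  0.24 -0.57]
turn [-0.07  0.15  0.18]
shift [0.0014 0.0014 0.0239]
```

Converted, 0.021 m is 0.028, 0.0014 m is 0.0019.

move_arm(
  motion=[
    [[0.5,0.0013,0.0019,0.016,0,0,0],[0.5,0.0013,0.0019,0.028,0,0,0],[0.5,0.0013,0.0019,0.028,0,0,0],[0,0.0013,0.0019,0.028,0,0,0],[-0.3,0.0013,0.0019,0.028,0,0,0],[-0.9,0.0013,0.0019,0.028,0,0,0],[-0.9,0.0013,0.0019,0.028,0,0,0],[-0.9,0.0013,0.0019,0.028,0,0,0],[-0.9,0.0013,0.0019,0.028,0,0,0],[-0.9,0.0013,0.0019,0.028,0,0,0]],
  ],
)

```text
t: 8.6
ee_pos: [449.8, -108.0, 25.9]
ee_rot: [1.0, 0.001, 0.001, 0.0]
ft_force: [0.7, 0.3, 3.9]
gripper_width: 0.27
finger_force: 38.8
```

Converted, -0.08 m is -0.1067, -0.001 m is -0.0013.

move_arm(
  motion=[
    [[-0.9,0,0,-0.0013,0,0,0],[-0.9,0,0,-0.0067,0,0,0],[-0.9,0,0,-0.04,0,0,0],[-0.9,0,0,-0.08,0,0,0],[-0.9,0,0,-0.1067,0,0,0],[-0.9,0,0,-0.1067,0,0,0]],
  ],
)

```text
t: 9.1
ee_pos: [450.2, -108.2, 108.3]
ee_rot: [1.0, 0.001, 0.002, 0.0]
ft_force: [0.1, -0.1, -1.0]
gripper_width: 0.265
finger_force: 39.1
```

```bash
python3 plan.py 0.3 577 -11 100
```

```text
t 9.10 pos [ 450.2 -108.2  108.3] F [ 0.1 -0.1 -1. ] w 22.5 q [-0.26  0.56  0.54  2.32 -0.74  0.42 -0.66]
turn [ 0.02 -0.22 -0.16]
shift [ 0.127  -0.0969  0.0088]
```

Converted, 0.127 m is 0.1693, 0.02 m is 0.0267.

move_arm(
  motion=[
    [[-0.9,0.0333,-0.0253,0,0,0,0],[-0.9,0.0667,-0.0507,0,0,0,0],[-0.9,0.1067,-0.0813,0,0,0,0],[-0.9,0.14,-0.1067,0,0,0,0],[-0.9,0.16,-0.1227,0,0,0,0],[-0.9,0.1693,-0.1293,0,0,0,0],[-0.9,0.1693,-0.1293,0,0,0,0],[-0.9,0.1693,-0.1293,0.0267,0,0,0],[-0.9,0.1693,-0.1293,0.04,0,0,0],[-0.9,0.1693,-0.1293,0.04,0,0,0]],
  ],
)

```text
t: 9.93
ee_pos: [573.6, -11.9, 73.5]
ee_rot: [1.0, 0.0, -0.002, 0.0]
ft_force: [-0.7, 0.6, -0.5]
gripper_width: 0.262
finger_force: 39.1
```

```bash
python3 plan.py 0.3 576.7 -11 43
```

```text
t 9.93 pos [573.6 -11.9  73.5] F [-0.7  0.6 -0.5] w 22.2 q [-0.45  0.72  0.57  2.09 -0.76  0.55 -0.88]
turn [ 0.01  0.22 -0.28]
shift [ 0.0032 -0.0009  0.0305]
```

Converted, 0.033 m is 0.044, 0.002 m is 0.0027, 0.2 degrees is 0.0006.

move_arm(
  motion=[
    [[-0.9,0.0027,-0.0013,0.0107,0,0.0006,0],[-0.9,0.0033,-0.0013,0.0213,0,0.0006,0],[-0.9,0.0033,-0.0013,0.0307,0,0.0006,0],[-0.9,0.0033,-0.0013,0.0373,0,0.0006,0],[-0.9,0.0033,-0.0013,0.0413,0,0.0006,0],[-0.9,0.0033,-0.0013,0.044,0,0.0006,0],[-0.9,0.0033,-0.0013,0.044,0,0.0006,0]],
  ],
)

```text
t: 10.52
ee_pos: [578.4, -9.9, 41.9]
ee_rot: [1.0, 0.001, 0.002, 0.0]
ft_force: [0.4, -0.1, -0.3]
gripper_width: 0.269
finger_force: 39.1
```

move_arm(
  motion=[
    [[-0.9,0,0,0.0013,0,0,0],[-0.9,0,0,0.0027,0,0,0],[-0.9,0,0,0.0027,0,0,0]],
  ],
)

```text
t: 10.77
ee_pos: [578.5, -9.9, 40.3]
ee_rot: [1.0, 0.001, 0.002, 0.0]
ft_force: [0.7, 0.1, -0.4]
gripper_width: 0.267
finger_force: 39.1
```

Converted, 0.003 m is 0.004, 0.002 m is 0.0027.

move_arm(
  motion=[
    [[-0.9,-0.0013,0.0013,0.0013,0,0,0],[-0.9,-0.002,0.0013,0.0027,0,0,0],[-0.9,-0.002,0.0013,0.004,0,0,0],[-0.9,-0.002,0.0013,0.004,0,0,0]],
  ],
)

```text
t: 11.1
ee_pos: [577.1, -10.8, 37.1]
ee_rot: [1.0, 0.001, 0.002, -0.0]
ft_force: [1.2, -0.2, 0.0]
gripper_width: 0.267
finger_force: 39.1
```

Converted, 0.0012 m is 0.0016, 0.0006 m is 0.0008.

move_arm(
  motion=[
    [[-0.9,0,0,0.0008,0,0,0],[-0.9,0,0,0.0016,0,0,0],[-0.9,0,0,0.0016,0,0,0]],
  ],
)

```text
t: 11.35
ee_pos: [577.3, -10.8, 36.0]
ee_rot: [1.0, 0.001, 0.002, 0.0]
ft_force: [0.2, -0.2, -0.7]
gripper_width: 0.267
finger_force: 39.2
```

Converted, 0.0012 m is 0.0016, 0.0006 m is 0.0008.

move_arm(
  motion=[
    [[-0.9,0,0,0.0008,0,0,0],[-0.9,0,0,0.0016,0,0,0],[-0.9,0,0,0.0016,0,0,0]],
  ],
)

```text
t: 11.6
ee_pos: [577.4, -10.8, 35.0]
ee_rot: [1.0, 0.001, 0.002, -0.0]
ft_force: [1.6, 0.6, 3.1]
gripper_width: 0.267
finger_force: 39.7
```

Contact. Release and rise.

move_arm(
  motion=[
    [[-0.9,0,0,0.0003,0,0,0],[-0.5,0,0,0.0003,0,0,0],[-0.2,0,0,0.0003,0,0,0],[0.1,0,0,0.0003,0,0,0],[0.1,0,0,0.0003,0,0,0],[0.1,0,0,-0.0267,0,0,0],[0.1,0,0,-0.0733,0,0,0],[0.1,0,0,-0.1067,0,0,0],[0.1,0,0,-0.12,0,0,0],[0.1,0,0,-0.12,0,0,0]],
  ],
)

```text
t: 12.43
ee_pos: [577.6, -10.7, 126.7]
ee_rot: [1.0, 0.001, 0.003, -0.0]
ft_force: [0.3, -0.5, -0.1]
gripper_width: 0.549
finger_force: 0.0
```

```bash
python3 plan.py -4.5 369 -337 120
python3 - <<'E'
from h import *
a=vision.read_camera("side");b=vision.read_camera("top");crop(a,190,190,100,80,6,"pics/s5.png")
E
```

```text
t 12.43 pos [577.6 -10.7 126.7] F [ 0.3 -0.5 -0.1] w 46.7 q [-0.51  0.66  0.67  2.06 -0.68  0.64 -0.95]
turn [-0.03 -0.38  4.64]
shift [-0.2095  0.3257  0.0052]
```

View pics/s5.png

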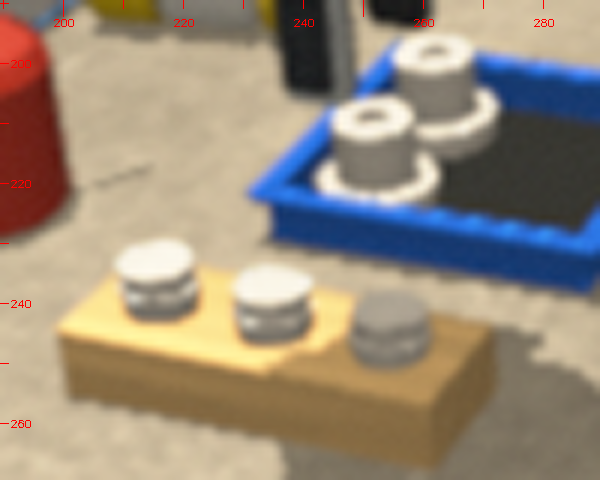

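All three collets are seated and level, at (215,237), (235,241) and (254,245). Now the V-block.

Converted, 0.3257 m is 0.4343, -0.2095 m is -0.2793, 4.6 degrees is 0.0128.

move_arm(
  motion=[
    [[0.9,-0.0267,0.0413,0,0,0,0.0014],[0.9,-0.056,0.0867,0,0,0,0.0028],[0.9,-0.0853,0.1333,0,0,0,0.0056],[0.9,-0.1147,0.1787,0,0,0,0.0083],[0.9,-0.144,0.224,0,0,0,0.0111],[0.9,-0.1733,0.2693,0,0,0,0.0128],[0.9,-0.2027,0.3147,0,0,0,0.0128],[0.9,-0.232,0.36,0,0,0,0.0128],[0.9,-0.2587,0.4027,0,0,0,0.0128],[0.9,-0.2793,0.4343,0,0,0,0.0128]],
  ],
)

```text
t: 13.37
ee_pos: [365.3, -339.2, 122.9]
ee_rot: [0.999, -0.04, 0.001, -0.0]
ft_force: [-0.5, -0.1, -0.3]
gripper_width: 0.952
finger_force: 0.0
```

Converted, 0.06 m is 0.08, 0.035 m is 0.0467.

move_arm(
  motion=[
    [[0.9,0,0,0.0133,0,0,0],[0.9,0,0,0.0467,0,0,0],[0.9,0,0,0.08,0,0,0],[0.9,0,0,0.08,0,0,0],[0.9,0,0,0.08,0,0,0]],
  ],
)

```text
t: 13.78
ee_pos: [367.0, -336.0, 62.6]
ee_rot: [0.999, -0.039, 0.0, -0.002]
ft_force: [-0.2, 0.5, 0.3]
gripper_width: 0.952
finger_force: 0.0
```

```bash
python3 plan.py -4.5 369 -337 13
python3 - <<'E'
from h import *
a=vision.read_camera("top");crop(a,380,200,100,110,5.4,"pics/t2.png")
E
```

```text
t 13.78 pos [ 367.  -336.    62.6] F [-0.2  0.5  0.3] w 80.9 q [ 0.35  0.66  0.41  2.26 -0.77  0.36 -0.23]
turn [-0.18 -0.   -0.01]
shift [0.002  0.001  0.0496]
```

View pics/t2.png

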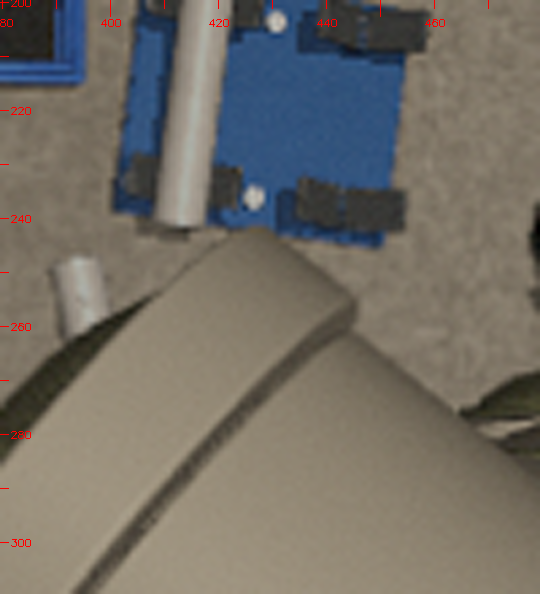

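The arm blocks the top view here, and the bar and rest are unmoved. I'll go with the measured pose.

Converted, 0.05 m is 0.0667, 0.002 m is 0.0027.

move_arm(
  motion=[
    [[0.9,0.0027,0.0013,0.02,0,0,0],[0.9,0.0027,0.0013,0.0467,0,0,0],[0.9,0.0027,0.0013,0.0667,0,0,0],[0.9,0.0027,0.0013,0.0667,0,0,0],[0.3,0.0027,0.0013,0.0667,0,0,0],[0,0.0027,0.0013,0.0667,0,0,0],[-0.5,0.0027,0.0013,0.0667,0,0,0],[-0.5,0.0027,0.0013,0.0667,0,0,0],[-0.5,0.0027,0.0013,0.0667,0,0,0],[-0.5,0.0027,0.0013,0.0667,0,0,0]],
  ],
  newtons=60,
)

```text
t: 14.67
ee_pos: [370.8, -338.3, 15.5]
ee_rot: [0.999, -0.039, 0.003, 0.0]
ft_force: [-1.0, 2.3, 10.0]
gripper_width: 0.456
finger_force: 59.5
```

Converted, -0.105 m is -0.14, -0.095 m is -0.1267.

move_arm(
  motion=[
    [[-0.5,0,0,-0.0027,0,0,0],[-0.5,0,0,-0.0133,0,0,0],[-0.5,0,0,-0.0467,0,0,0],[-0.5,0,0,-0.0867,0,0,0],[-0.5,0,0,-0.1267,0,0,0],[-0.5,0,0,-0.14,0,0,0],[-0.5,0,0,-0.14,0,0,0]],
  ],
)

```text
t: 15.25
ee_pos: [370.9, -338.5, 121.7]
ee_rot: [0.999, -0.039, 0.003, 0.001]
ft_force: [-0.1, -0.3, -4.2]
gripper_width: 0.454
finger_force: 61.3
```

```bash
python3 plan.py 8 568 126 120
```

```text
t 15.25 pos [ 370.9 -338.5  121.7] F [-0.1 -0.3 -4.2] w 38.6 q [ 0.23  0.57  0.58  2.23 -0.67  0.5  -0.31]
turn [  0.14  -0.39 -12.43]
shift [ 0.1606 -0.4783  0.002 ]
```

Converted, -0.36 m is -0.48, -0.325 m is -0.4333, -10 degrees is -0.0278.

move_arm(
  motion=[
    [[-0.5,0.0133,-0.04,0,0,0,-0.0028],[-0.5,0.0293,-0.0867,0,0,0,-0.0056],[-0.5,0.0453,-0.1333,0,0,0,-0.0083],[-0.5,0.0613,-0.1827,0,0,0,-0.0111],[-0.5,0.0773,-0.232,0,0,0,-0.0139],[-0.5,0.0947,-0.2827,0,0,0,-0.0167],[-0.5,0.112,-0.3333,0,0,0,-0.0194],[-0.5,0.1293,-0.384,0,0,0,-0.0222],[-0.5,0.1453,-0.4333,0,0,0,-0.025],[-0.5,0.1613,-0.48,0,0,0,-0.0278]],
  ],
)

```text
t: 16.08
ee_pos: [518.4, 14.0, 118.7]
ee_rot: [0.999, 0.049, 0.001, -0.0]
ft_force: [1.1, -1.1, -2.6]
gripper_width: 0.452
finger_force: 61.3
```

Converted, -0.118 m is -0.1573, -0.11 m is -0.1467, -2.4 degrees is -0.0067.

move_arm(
  motion=[
    [[-0.5,0.0147,-0.044,0,0,0,-0.0028],[-0.5,0.0293,-0.0867,0,0,0,-0.0056],[-0.5,0.0413,-0.1227,0,0,0,-0.0067],[-0.5,0.0493,-0.1467,0,0,0,-0.0067],[-0.5,0.0528,-0.1573,0,0,0,-0.0067],[-0.5,0.0528,-0.1573,0,0,0,-0.0067],[-0.5,0.0528,-0.1573,0,0,0,-0.0067]],
  ],
)

```text
t: 16.67
ee_pos: [546.0, 131.7, 119.2]
ee_rot: [0.998, 0.069, 0.001, 0.001]
ft_force: [-0.3, 0.1, -2.9]
gripper_width: 0.455
finger_force: 61.3
```

```bash
python3 plan.py 8 568 126 35
python3 - <<'E'
from h import *
a=vision.read_camera("side");crop(a,130,170,200,150,4,"pics/s6.png")
E
```

```text
t 16.67 pos [546.  131.7 119.2] F [-0.3  0.1 -2.9] w 38.7 q [-0.77  0.66  0.66  2.1  -0.71  0.61 -1.04]
turn [ 0.08 -0.14 -0.07]
shift [0.0208 0.0086 0.0842]
```

View pics/s6.png

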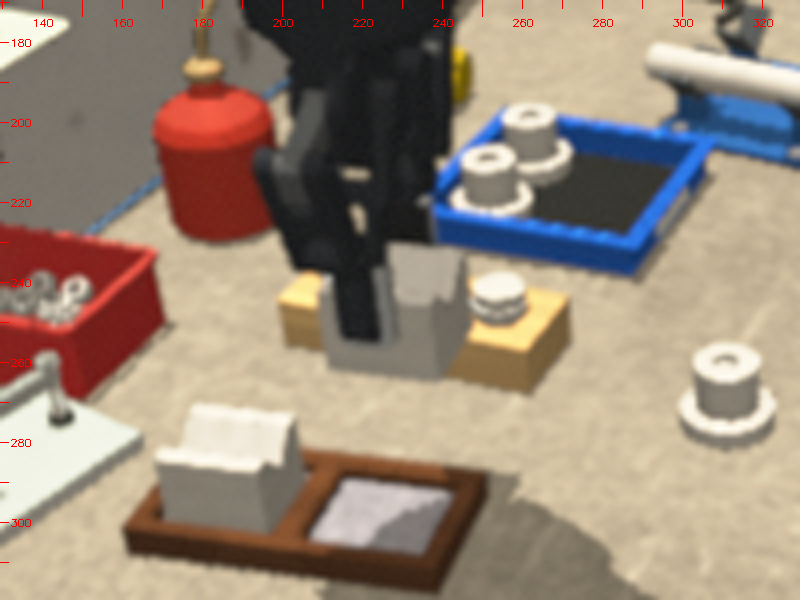

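The V-block is held level with its groove parallel to the twin's. Its lower edge runs from (211.3,261) to (239.5,264), and I'll use that to find its offset in the hand.

Run:
```python
from h import *
from scipy.spatial.transform import Rotation as R
P=px2w("side",[(211.3,261),(239.5,264)],104);print(P.round(1),np.linalg.norm(P[0]-P[1]))
d=P.mean(0)[:2]-[546,131.7]; t=np.radians(8); print("local",d@[np.cos(t),np.sin(t)],d@[-np.sin(t),np.cos(t)])
# twin & pocket from side: pocket rim corners at z=15
g=[(130+x/4-.5,170+y/4-.5) for x,y in [(343,476),(458,488),(430,556),(305,540)]]
Q=px2w("side",g,15);print(Q.round(1),Q.mean(0))
```

```text
[[566.5 151.6 104. ]
 [521.2 144.9 104. ]] 45.77338835976269
local 0.19003941786942247 16.68815527019339
[[594.4 113.8  15. ]
 [543.1 105.3  15. ]
 [533.6 148.8  15. ]
 [587.5 156.4  15. ]] [564.66504951 131.03927203  15.        ]
```

Converted, 0.082 m is 0.1093, 0.078 m is 0.104.

move_arm(
  motion=[
    [[-0.5,0.016,0.0067,0.0133,0,0,0],[-0.5,0.0269,0.0113,0.0333,0,0,0],[-0.5,0.0269,0.0113,0.06,0,0,0],[-0.5,0.0269,0.0113,0.0867,0,0,0],[-0.5,0.0269,0.0113,0.104,0,0,0],[-0.5,0.0269,0.0113,0.1093,0,0,0],[-0.5,0.0269,0.0113,0.1093,0,0,0],[-0.5,0.0269,0.0113,0.1093,0,0,0]],
  ],
)

```text
t: 17.38
ee_pos: [568.3, 125.6, 38.3]
ee_rot: [0.998, 0.068, 0.002, 0.0]
ft_force: [0.2, -0.5, -2.0]
gripper_width: 0.455
finger_force: 61.2
```

```bash
python3 plan.py 8 567 126 28
```

```text
t 17.38 pos [568.3 125.6  38.3] F [ 0.2 -0.5 -2. ] w 38.7 q [-0.65  0.77  0.52  2.09 -0.83  0.49 -0.93]
turn [ 0.05 -0.21 -0.19]
shift [-0.0013 -0.0006  0.0103]
```

Converted, 0.01 m is 0.0133, -0.0013 m is -0.0017, -0.2 degrees is -0.0006.

move_arm(
  motion=[
    [[-0.5,-0.0017,-0.0007,0.004,0,-0.0006,-0.0006],[-0.5,-0.0017,-0.0007,0.008,0,-0.0006,-0.0006],[-0.5,-0.0017,-0.0007,0.0107,0,-0.0006,-0.0006],[-0.5,-0.0017,-0.0007,0.0133,0,-0.0006,-0.0006],[-0.5,-0.0017,-0.0007,0.0133,0,-0.0006,-0.0006]],
  ],
)

```text
t: 17.8
ee_pos: [566.7, 127.4, 27.6]
ee_rot: [0.997, 0.071, -0.0, 0.0]
ft_force: [0.2, 1.1, -2.4]
gripper_width: 0.459
finger_force: 61.3
```

Converted, 0.003 m is 0.004, 0.002 m is 0.0027.

move_arm(
  motion=[
    [[-0.5,0,0,0.0013,0,0,0],[-0.5,0,0,0.0027,0,0,0],[-0.5,0,0,0.004,0,0,0],[-0.5,0,0,0.004,0,0,0]],
  ],
)

```text
t: 18.13
ee_pos: [566.8, 127.3, 24.6]
ee_rot: [0.997, 0.071, -0.0, 0.0]
ft_force: [0.1, 0.1, -2.8]
gripper_width: 0.452
finger_force: 61.3
```

No contact at 24.6, so it is inside the pocket. Lowering the last 2 mm.

Converted, 0.002 m is 0.0027, 0.0015 m is 0.002.

move_arm(
  motion=[
    [[-0.5,0,0.0013,0.0011,0,0,0],[-0.5,0,0.0013,0.002,0,0,0],[-0.5,0,0.0013,0.0027,0,0,0],[-0.5,0,0.0013,0.0027,0,0,0]],
  ],
)

```text
t: 18.47
ee_pos: [567.0, 126.2, 22.8]
ee_rot: [0.997, 0.071, 0.0, 0.0]
ft_force: [-0.1, -0.4, -3.2]
gripper_width: 0.452
finger_force: 61.5
```

Converted, 0.001 m is 0.0013, 0.0005 m is 0.0007.

move_arm(
  motion=[
    [[-0.5,0,0,0.0007,0,0,0],[-0.5,0,0,0.0013,0,0,0],[-0.5,0,0,0.0013,0,0,0]],
  ],
)

```text
t: 18.72
ee_pos: [566.9, 126.2, 22.6]
ee_rot: [0.997, 0.071, 0.0, -0.0]
ft_force: [-3.1, 0.6, 8.3]
gripper_width: 0.457
finger_force: 62.7
```

Converted, -0.1 m is -0.1333, -0.08 m is -0.1067.

move_arm(
  motion=[
    [[-0.2,0,0,-0.0005,0,0,0],[0.1,0,0,-0.0005,0,0,0],[0.4,0,0,-0.0005,0,0,0],[0.4,0,0,-0.0005,0,0,0],[0.4,0,0,-0.0005,0,0,0],[0.4,0,0,-0.02,0,0,0],[0.4,0,0,-0.06,0,0,0],[0.4,0,0,-0.1067,0,0,0],[0.4,0,0,-0.1333,0,0,0],[0.4,0,0,-0.1333,0,0,0]],
  ],
)

```text
t: 19.55
ee_pos: [568.9, 126.4, 125.5]
ee_rot: [0.997, 0.071, 0.003, -0.0]
ft_force: [1.0, 0.2, -0.4]
gripper_width: 0.701
finger_force: 0.0
```

```bash
python3 plan.py 11.5 411 -233 120
```

```text
t 19.55 pos [568.9 126.4 125.5] F [ 1.   0.2 -0.4] w 59.6 q [-0.75  0.67  0.68  2.05 -0.69  0.65 -1.04]
turn [ 0.   -0.32 -3.38]
shift [-0.2071  0.3335  0.0043]
```

Converted, 0.322 m is 0.4293, 0.301 m is 0.4013, -3.4 degrees is -0.0094.

move_arm(
  motion=[
    [[0.4,-0.024,0.0373,0,0,0,0],[0.4,-0.0507,0.0813,0,0,0,-0.0028],[0.4,-0.0787,0.1267,0,0,0,-0.0056],[0.4,-0.108,0.1733,0,0,0,-0.0083],[0.4,-0.1373,0.22,0,0,0,-0.0094],[0.4,-0.1667,0.2667,0,0,0,-0.0094],[0.4,-0.196,0.3133,0,0,0,-0.0094],[0.4,-0.224,0.36,0,0,0,-0.0094],[0.4,-0.2493,0.4013,0,0,0,-0.0094],[0.4,-0.2667,0.4293,0,0,0,-0.0094]],
  ],
)

```text
t: 20.38
ee_pos: [412.6, -223.9, 121.8]
ee_rot: [0.995, 0.099, -0.0, 0.001]
ft_force: [-0.4, 0.2, 0.4]
gripper_width: 0.698
finger_force: 0.0
```

Converted, 0.06 m is 0.08, 0.04 m is 0.0533.

move_arm(
  motion=[
    [[0.3,-0.0093,0.0153,0,0,0,0],[0.3,-0.0093,0.0153,0.0133,0,0,0],[0.3,-0.0093,0.0153,0.0533,0,0,0],[0.3,-0.0093,0.0153,0.08,0,0,0],[0.3,-0.0093,0.0153,0.08,0,0,0],[0.3,-0.0093,0.0153,0.08,0,0,0]],
  ],
)

```text
t: 20.88
ee_pos: [409.0, -233.3, 61.3]
ee_rot: [0.995, 0.1, -0.001, -0.001]
ft_force: [-0.6, -0.3, 0.2]
gripper_width: 0.646
finger_force: 0.0
```

```bash
python3 plan.py 11.5 411 -233 4
```

```text
t 20.88 pos [ 409.  -233.3   61.3] F [-0.6 -0.3  0.2] w 54.9 q [ 0.16  0.63  0.35  2.32 -0.75  0.3  -0.19]
turn [-0.08  0.12 -0.03]
shift [0.0021 0.0001 0.0573]
```

move_arm(
  motion=[
    [[0.3,0.0027,0,0.02,0,0,0],[0.3,0.0027,0,0.0467,0,0,0],[0.3,0.0027,0,0.0667,0,0,0],[0.3,0.0027,0,0.076,0,0,0],[0.3,0.0027,0,0.076,0,0,0],[0,0.0027,0,0.076,0,0,0],[-0.3,0.0027,0,0.076,0,0,0],[-0.9,0.0027,0,0.076,0,0,0],[-0.9,0.0027,0,0.076,0,0,0],[-0.9,0.0027,0,0.076,0,0,0]],
  ],
)

```text
t: 21.72
ee_pos: [412.3, -233.2, 6.2]
ee_rot: [0.995, 0.101, 0.001, 0.001]
ft_force: [-1.1, -0.8, 8.8]
gripper_width: 0.226
finger_force: 58.3
```

move_arm(
  motion=[
    [[-0.9,0,0,0,0,0,0],[-0.9,0,0,0,0,0,0]],
  ],
)

```text
t: 21.88
ee_pos: [412.3, -233.2, 6.2]
ee_rot: [0.995, 0.101, 0.001, 0.001]
ft_force: [-1.0, -0.4, 8.7]
gripper_width: 0.228
finger_force: 58.4
```

Converted, -0.105 m is -0.14, -0.095 m is -0.1267.

move_arm(
  motion=[
    [[-0.9,0,0,-0.0027,0,0,0],[-0.9,0,0,-0.0133,0,0,0],[-0.9,0,0,-0.0467,0,0,0],[-0.9,0,0,-0.0867,0,0,0],[-0.9,0,0,-0.1267,0,0,0],[-0.9,0,0,-0.14,0,0,0],[-0.9,0,0,-0.14,0,0,0]],
  ],
)

```text
t: 22.47
ee_pos: [412.9, -232.9, 112.4]
ee_rot: [0.995, 0.101, 0.002, 0.001]
ft_force: [0.3, -0.6, -2.9]
gripper_width: 0.232
finger_force: 59.6
```

```bash
python3 plan.py -6 533 -335.3 110
```

```text
t 22.47 pos [ 412.9 -232.9  112.4] F [ 0.3 -0.6 -2.9] w 19.7 q [ 0.03  0.56  0.53  2.3  -0.68  0.44 -0.25]
turn [ 0.12 -0.21 17.58]
shift [0.0971 0.1244 0.0031]
```

Converted, 0.1244 m is 0.1659, 0.12 m is 0.16, 17.6 degrees is 0.0489.

move_arm(
  motion=[
    [[-0.9,0.0187,0.024,0,0,0,0.0083],[-0.9,0.04,0.0507,0,0,0,0.0167],[-0.9,0.0667,0.084,0,0,0,0.025],[-0.9,0.0907,0.116,0,0,0,0.0333],[-0.9,0.1133,0.144,0,0,0,0.0417],[-0.9,0.1253,0.16,0,0,0,0.0489],[-0.9,0.1293,0.1659,0,0,0,0.0489],[-0.9,0.1293,0.1659,0,0,0,0.0489],[-0.9,0.1293,0.1659,0,0,0,0.0489]],
  ],
)

```text
t: 23.22
ee_pos: [530.5, -334.6, 109.0]
ee_rot: [0.999, -0.053, -0.001, -0.0]
ft_force: [-0.6, -0.2, -3.6]
gripper_width: 0.231
finger_force: 59.5
```

```bash
python3 plan.py -6 533 -335.3 60
python3 - <<'E'
from h import *
a=vision.read_camera("side");crop(a,270,120,160,110,5,"pics/s7.png")
E
```

```text
t 23.22 pos [ 530.5 -334.6  109. ] F [-0.6 -0.2 -3.6] w 19.6 q [ 0.06  0.74  0.67  1.96 -0.7   0.7  -0.52]
turn [-0.05  0.11 -0.02]
shift [0.0026 0.0005 0.0489]
```

View pics/s7.png

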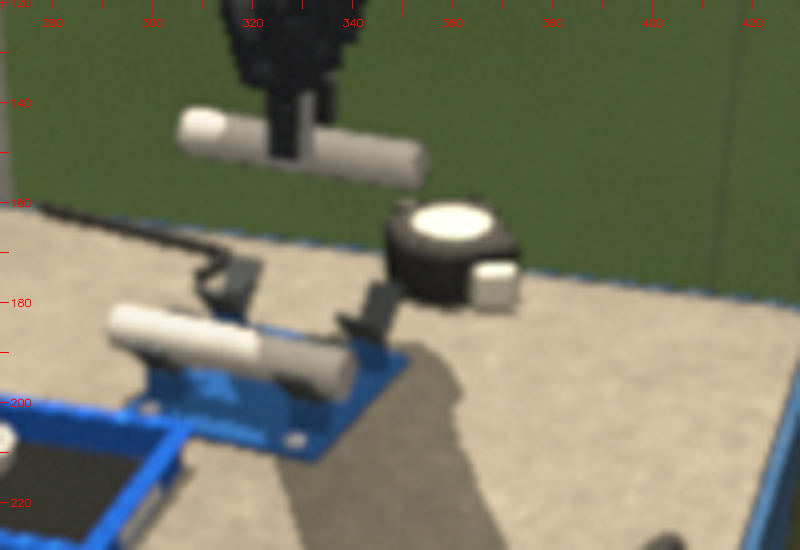

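The bar is held level above the free lane, ends at about (309,146) and (352,153), parallel to the fixed bar. Lowering.

Converted, 0.071 m is 0.0947, 0.066 m is 0.088.

move_arm(
  motion=[
    [[-0.9,0.0027,0.0007,0.016,0,0,0],[-0.9,0.0032,0.0007,0.04,0,0,0],[-0.9,0.0032,0.0007,0.06,0,0,0],[-0.9,0.0032,0.0007,0.076,0,0,0],[-0.9,0.0032,0.0007,0.088,0,0,0],[-0.9,0.0032,0.0007,0.0947,0,0,0],[-0.9,0.0032,0.0007,0.0947,0,0,0],[-0.9,0.0032,0.0007,0.0947,0,0,0]],
  ],
)

```text
t: 23.93
ee_pos: [534.0, -336.5, 39.1]
ee_rot: [0.999, -0.053, 0.0, 0.0]
ft_force: [0.2, 0.0, -3.2]
gripper_width: 0.224
finger_force: 59.5
```

Converted, 0.0035 m is 0.0047, 0.003 m is 0.004.

move_arm(
  motion=[
    [[-0.9,-0.0013,-0.0013,0.0013,0,0,0],[-0.9,-0.0013,-0.0013,0.0027,0,0,0],[-0.9,-0.0013,-0.0013,0.004,0,0,0],[-0.9,-0.0013,-0.0013,0.0047,0,0,0],[-0.9,-0.0013,-0.0013,0.0047,0,0,0]],
  ],
)

```text
t: 24.35
ee_pos: [533.3, -335.1, 35.6]
ee_rot: [0.999, -0.053, 0.0, 0.0]
ft_force: [-0.0, 0.8, -3.1]
gripper_width: 0.228
finger_force: 59.5
```

Converted, 0.002 m is 0.0027, 0.0014 m is 0.0019.

move_arm(
  motion=[
    [[-0.9,0,0,0.0009,0,0,0],[-0.9,0,0,0.0019,0,0,0],[-0.9,0,0,0.0027,0,0,0],[-0.9,0,0,0.0027,0,0,0]],
  ],
)

```text
t: 24.68
ee_pos: [533.4, -335.7, 33.9]
ee_rot: [0.999, -0.053, 0.0, 0.001]
ft_force: [-0.4, -0.6, 1.5]
gripper_width: 0.228
finger_force: 60.1
```

Converted, 0.001 m is 0.0013, 0.0005 m is 0.0007.

move_arm(
  motion=[
    [[-0.9,0,0,0.0007,0,0,0],[-0.9,0,0,0.0013,0,0,0],[-0.9,0,0,0.0013,0,0,0]],
  ],
)

```text
t: 24.93
ee_pos: [533.4, -335.9, 33.6]
ee_rot: [0.999, -0.054, 0.001, 0.001]
ft_force: [-1.6, 0.1, 9.0]
gripper_width: 0.23
finger_force: 61.0
```

Converted, -0.09 m is -0.12, -0.075 m is -0.1.

move_arm(
  motion=[
    [[-0.5,0,0,-0.0011,0,0,0],[-0.3,0,0,-0.0011,0,0,0],[-0.1,0,0,-0.0011,0,0,0],[0,0,0,-0.0011,0,0,0],[0,0,0,-0.0011,0,0,0],[0,0,0,-0.02,0,0,0],[0,0,0,-0.0533,0,0,0],[0,0,0,-0.1,0,0,0],[0,0,0,-0.12,0,0,0],[0,0,0,-0.12,0,0,0]],
  ],
)

```text
t: 25.77
ee_pos: [534.5, -336.5, 127.0]
ee_rot: [0.999, -0.053, 0.003, 0.002]
ft_force: [-0.6, 0.0, 0.4]
gripper_width: 0.502
finger_force: 0.0
```

```bash
python3 plan.py 0 456 3.7 120
```

```text
t 25.77 pos [ 534.5 -336.5  127. ] F [-0.6  0.   0.4] w 42.7 q [ 0.04  0.72  0.69  1.94 -0.68  0.73 -0.53]
turn [ 0.18 -0.29 -6.09]
shift [-0.1142 -0.33    0.0055]
```

Converted, -0.328 m is -0.4373, -0.305 m is -0.4067, -6.1 degrees is -0.0169.

move_arm(
  motion=[
    [[0.2,-0.0133,-0.0387,0,0,0,-0.0028],[0.6,-0.0293,-0.0853,0,0,0,-0.0056],[0.6,-0.0453,-0.132,0,0,0,-0.0083],[0.6,-0.0613,-0.18,0,0,0,-0.0111],[0.6,-0.0787,-0.228,0,0,0,-0.0139],[0.6,-0.0947,-0.2747,0,0,0,-0.0167],[0.6,-0.1107,-0.3213,0,0,0,-0.0169],[0.6,-0.1267,-0.3667,0,0,0,-0.0169],[0.6,-0.14,-0.4067,0,0,0,-0.0169],[0.6,-0.1513,-0.4373,0,0,0,-0.0169]],
  ],
)

```text
t: 26.6
ee_pos: [453.9, 5.7, 122.3]
ee_rot: [1.0, 0.001, -0.0, -0.0]
ft_force: [0.2, -0.1, 0.4]
gripper_width: 0.801
finger_force: 0.0
```

Converted, 0.075 m is 0.1, 0.05 m is 0.0667.

move_arm(
  motion=[
    [[0.6,-0.0009,-0.0027,0,0,0,0],[0.6,-0.0009,-0.0027,0.0267,0,0,0],[0.6,-0.0009,-0.0027,0.0667,0,0,0],[0.6,-0.0009,-0.0027,0.1,0,0,0],[0.6,-0.0009,-0.0027,0.1,0,0,0],[0.6,-0.0009,-0.0027,0.1,0,0,0]],
  ],
)

```text
t: 27.1
ee_pos: [453.8, 4.1, 47.1]
ee_rot: [1.0, -0.001, -0.001, -0.0]
ft_force: [-0.8, -0.0, -0.1]
gripper_width: 0.798
finger_force: 0.0
```

```bash
python3 plan.py 0 456 3.7 2
```

```text
t 27.10 pos [453.8   4.1  47.1] F [-0.8 -0.  -0.1] w 67.9 q [-0.39  0.66  0.38  2.37 -1.    0.27 -0.68]
turn [-0.01  0.13 -0.09]
shift [0.0023 0.0004 0.0451]
```

Converted, 0.045 m is 0.06, 0.044 m is 0.0587.

move_arm(
  motion=[
    [[0.6,0.0027,0,0.016,0,0,0],[0.6,0.0027,0,0.0347,0,0,0],[0.6,0.0027,0,0.0507,0,0,0],[0.6,0.0027,0,0.0587,0,0,0],[0.6,0.0027,0,0.06,0,0,0],[0.3,0.0027,0,0.06,0,0,0],[0.15,0.0027,0,0.06,0,0,0],[0.15,0.0027,0,0.06,0,0,0]],
  ],
)

```text
t: 27.77
ee_pos: [457.2, 4.9, 3.7]
ee_rot: [1.0, 0.0, 0.0, 0.001]
ft_force: [-0.5, 0.2, -0.0]
gripper_width: 0.575
finger_force: 0.0
```

move_arm(
  motion=[
    [[0,0,0,0,0,0,0],[-0.4,0,0,0,0,0,0],[-0.4,0,0,0,0,0,0],[-0.4,0,0,0,0,0,0],[-0.4,0,0,0,0,0,0]],
  ],
  newtons=50,
)

```text
t: 28.18
ee_pos: [457.1, 5.0, 3.8]
ee_rot: [1.0, 0.0, 0.0, 0.0]
ft_force: [-1.2, -0.4, 14.0]
gripper_width: 0.465
finger_force: 48.6
```

The grip on the flange may be just at its upper edge, so I'll reopen and take it 3.5 mm lower.

Converted, 0.0035 m is 0.0047, 0.002 m is 0.0027.

move_arm(
  motion=[
    [[0.2,0,0,0,0,0,0],[0.2,0,0,0,0,0,0],[0.2,-0.0007,0.0007,0.0027,0,0,0],[0.2,-0.0007,0.0007,0.0047,0,0,0],[0.2,-0.0007,0.0007,0.0047,0,0,0]],
  ],
)

```text
t: 28.6
ee_pos: [457.4, 4.5, 0.3]
ee_rot: [1.0, 0.0, -0.002, 0.0]
ft_force: [-0.8, 0.2, -0.9]
gripper_width: 0.603
finger_force: 0.0
```

move_arm(
  motion=[
    [[0,0,0,0,0,0,0],[-0.2,0,0,0,0,0,0],[-0.4,0,0,0,0,0,0],[-0.4,0,0,0,0,0,0],[-0.4,0,0,0,0,0,0]],
  ],
  newtons=50,
)

```text
t: 29.02
ee_pos: [457.3, 4.6, 0.8]
ee_rot: [1.0, 0.0, -0.001, 0.0]
ft_force: [-0.7, -0.1, 6.2]
gripper_width: 0.474
finger_force: 49.6
```

Wider reading and less upward force this time. Lift.

Converted, -0.08 m is -0.1067, -0.001 m is -0.0013.

move_arm(
  motion=[
    [[-0.4,0,0,-0.0013,0,0,0],[-0.4,0,0,-0.0067,0,0,0],[-0.4,0,0,-0.02,0,0,0],[-0.4,0,0,-0.0467,0,0,0],[-0.4,0,0,-0.0867,0,0,0],[-0.4,0,0,-0.1067,0,0,0],[-0.4,0,0,-0.1067,0,0,0]],
  ],
)

```text
t: 29.6
ee_pos: [458.3, 4.8, 82.9]
ee_rot: [1.0, 0.0, -0.0, 0.0]
ft_force: [0.1, 0.5, -1.9]
gripper_width: 0.469
finger_force: 50.8
```

```bash
python3 plan.py 0.7 582 -157 80
```

```text
t 29.60 pos [458.3   4.8  82.9] F [ 0.1  0.5 -1.9] w 39.9 q [-0.48  0.61  0.51  2.35 -0.87  0.37 -0.79]
turn [ 0.03  0.01 -0.64]
shift [0.1236 0.1619 0.0029]
```

Converted, 0.162 m is 0.216, 0.1236 m is 0.1648, -0.6 degrees is -0.0017.

move_arm(
  motion=[
    [[-0.4,0.0187,0.024,0,0,0,0],[-0.4,0.0453,0.06,0,0,0,0],[-0.4,0.0733,0.096,0,0,0,0],[-0.4,0.1027,0.1333,0,0,0,0],[-0.4,0.1293,0.1693,0,0,0,0],[-0.4,0.1507,0.1973,0,0,0,-0.0017],[-0.4,0.1613,0.212,0,0,0,-0.0017],[-0.4,0.1648,0.216,0,0,0,-0.0017],[-0.4,0.1648,0.216,0,0,0,-0.0017],[-0.4,0.1648,0.216,0,0,0,-0.0017]],
  ],
)

```text
t: 30.43
ee_pos: [580.0, -155.8, 79.5]
ee_rot: [1.0, 0.006, -0.003, -0.001]
ft_force: [0.0, 0.7, -0.3]
gripper_width: 0.474
finger_force: 50.8
```

```bash
python3 plan.py 0.7 582 -157 12
```

```text
t 30.43 pos [ 580.  -155.8   79.5] F [ 0.   0.7 -0.3] w 40.3 q [-0.21  0.74  0.59  2.03 -0.72  0.6  -0.68]
turn [-0.07  0.29 -0.05]
shift [0.0023 0.0013 0.0675]
```

Converted, 0.068 m is 0.0907, 0.001 m is 0.0013.

move_arm(
  motion=[
    [[-0.4,0.0027,0.0013,0.016,0,0,0],[-0.4,0.0027,0.0013,0.04,0,0,0],[-0.4,0.0027,0.0013,0.064,0,0,0],[-0.4,0.0027,0.0013,0.08,0,0,0],[-0.4,0.0027,0.0013,0.088,0,0,0],[-0.4,0.0027,0.0013,0.0907,0,0,0],[-0.4,0.0027,0.0013,0.0907,0,0,0]],
  ],
)

```text
t: 31.02
ee_pos: [582.7, -158.2, 11.9]
ee_rot: [1.0, 0.006, -0.002, 0.0]
ft_force: [-0.6, -0.8, -1.3]
gripper_width: 0.473
finger_force: 50.8
```

Converted, 0.003 m is 0.004, 0.0025 m is 0.0033.

move_arm(
  motion=[
    [[-0.4,0,0,0.002,0,0,0],[-0.4,0,0,0.0033,0,0,0],[-0.4,0,0,0.004,0,0,0],[-0.4,0,0,0.004,0,0,0]],
  ],
)

```text
t: 31.35
ee_pos: [583.2, -158.4, 9.6]
ee_rot: [1.0, 0.006, -0.001, 0.0]
ft_force: [0.4, 0.8, -0.8]
gripper_width: 0.476
finger_force: 50.8
```

Converted, 0.0035 m is 0.0047, 0.001 m is 0.0013.

move_arm(
  motion=[
    [[-0.4,0,0,0.0013,0,0,0],[-0.4,0,0,0.0027,0,0,0],[-0.4,0,0,0.004,0,0,0],[-0.4,0,0,0.0047,0,0,0],[-0.4,0,0,0.0047,0,0,0]],
  ],
)

```text
t: 31.77
ee_pos: [582.9, -158.4, 5.6]
ee_rot: [1.0, 0.005, -0.002, 0.0]
ft_force: [-0.6, -0.1, -1.3]
gripper_width: 0.475
finger_force: 50.8
```

Converted, 0.0012 m is 0.0016, 0.0007 m is 0.0009.

move_arm(
  motion=[
    [[-0.4,0,0,0.0009,0,0,0],[-0.4,0,0,0.0016,0,0,0],[-0.4,0,0,0.0016,0,0,0]],
  ],
)

```text
t: 32.02
ee_pos: [583.1, -158.5, 4.9]
ee_rot: [1.0, 0.005, -0.001, 0.0]
ft_force: [-1.1, -0.6, 3.2]
gripper_width: 0.473
finger_force: 51.4
```

Contact at 4.9, as expected. Open a little, rise, and back away to look.

Converted, -0.18 m is -0.24, -0.16 m is -0.2133.

move_arm(
  motion=[
    [[-0.1,0,0,0,0,0,0],[0.1,0,0,0,0,0,0],[0.35,0,0,0,0,0,0],[0.35,0,0,0,0,0,0],[0.35,0,0,-0.02,0,0,0],[0.35,0,0,-0.06,0,0,0],[0.35,0,0,-0.1133,0,0,0],[0.35,0,0,-0.1667,0,0,0],[0.35,0,0,-0.2133,0,0,0],[0.35,0,0,-0.24,0,0,0]],
  ],
)

```text
t: 32.85
ee_pos: [584.4, -159.1, 188.2]
ee_rot: [1.0, 0.005, 0.0, 0.001]
ft_force: [-0.3, -0.7, -0.2]
gripper_width: 0.679
finger_force: 0.0
```

Converted, -0.38 m is -0.5067, -0.34 m is -0.4533.

move_arm(
  motion=[
    [[0.35,-0.0093,-0.04,0,0,0,0],[0.35,-0.0187,-0.0867,0,0,0,0],[0.35,-0.0293,-0.1333,0,0,0,0],[0.35,-0.04,-0.1867,0,0,0,0],[0.35,-0.052,-0.24,0,0,0,0],[0.35,-0.0627,-0.2933,0,0,0,0],[0.35,-0.0747,-0.3467,0,0,0,0],[0.35,-0.0853,-0.4,0,0,0,0],[0.35,-0.0973,-0.4533,0,0,0,0],[0.35,-0.108,-0.5067,0,0,0,0]],
  ],
)

```text
t: 33.68
ee_pos: [497.5, 222.7, 184.6]
ee_rot: [1.0, 0.005, -0.002, 0.0]
ft_force: [0.0, -0.3, -0.2]
gripper_width: 0.675
finger_force: 0.0
```

Converted, -0.23 m is -0.3067, -0.2 m is -0.2667.

move_arm(
  motion=[
    [[0.35,-0.0267,-0.0467,0,0,0,0],[0.35,-0.0533,-0.0933,0,0,0,0],[0.35,-0.08,-0.14,0,0,0,0],[0.35,-0.1067,-0.1867,0,0,0,0],[0.35,-0.1333,-0.2267,0,0,0,0],[0.35,-0.16,-0.2667,0,0,0,0],[0.35,-0.1867,-0.3067,0,0,0,0],[0.35,-0.1867,-0.3067,0,0,0,0],[0.35,-0.1867,-0.3067,0,0,0,0]],
  ],
)

```text
t: 34.43
ee_pos: [354.1, 451.1, 184.4]
ee_rot: [1.0, 0.008, -0.002, 0.001]
ft_force: [0.7, 0.2, -0.5]
gripper_width: 0.676
finger_force: 0.0
```

Run:
```python
from h import *
a=vision.read_camera("top");crop(a,215,140,255,150,3.1,"pics/f.png")
```

```text
(no output)
```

View pics/f.png

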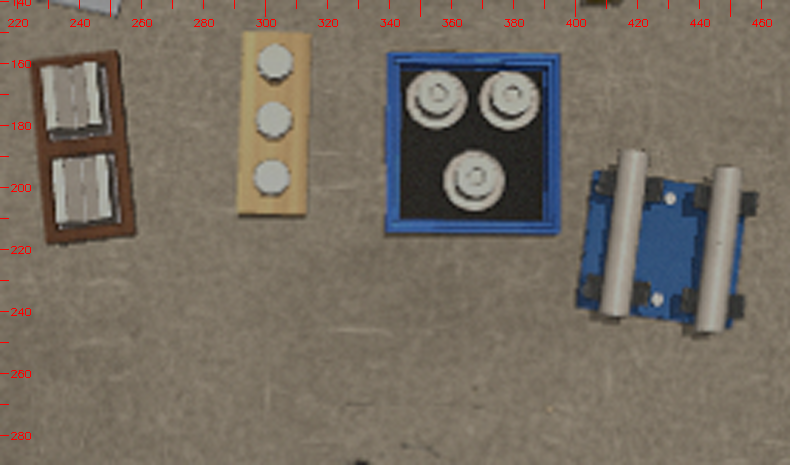

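Everything is in its holder: three collets in line near column 303, and both V-blocks with parallel grooves at (238,171) and (242,202). The bush stands in the near half of the tray at (367,197). The bar lies in both Vs, its middle at (446.6,219.8) against the rest's (446.5,220.9). Handing in.

```bash
python3 -c "
from bench import ctrl; print(ctrl.hand_in())"
```

```text
the job is handed in; nothing more can be done
None
```

Both collets, the V-block, the bar and the bush were set down in their holders in the order asked and handed in at about 34.5 s; the last top view showed all five in place, and the arm never went near the collar.

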